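# Wipe used test cassettes off the reading tray into the discard pan

## Task

Clear the reading tray: first push the yellow discard pan along the bench until it is fully home under the tray's open lip, against the stand. Then, with the blue wiper block held in the gripper (behind the cassettes, at the closed end, there is bare deck for its foot), wipe all five used test cassettes along the deck, over the lip and into the pan, so that none is left hanging or leaning on the lip; they are infectious, so never touch one with the gripper. Leave the soiled wiper standing upright on the emptied tray, with the pan still home and the other things on the bench undisturbed.

Things in the scene. Friction and masses are not known exactly. Their poses are not given: they have to be found in the camera images.
- tray: Fixed steel reading tray; origin on the bench under the deck's centre. Deck 26 mm above the bench, open lip at its -y end, no rail there. Rails 14 mm above the deck: along both sides (inner faces x = -0.085 and 0.085) and across the closed +y end (inner face y = 0.106). Under the deck is a stand with an upright grey front face at y = -0.090.
- tray_lip (a point): Middle of the lip's edge, at deck height; tray frame (0, -0.115, 0.026), same axes as the tray. The lip's underside is 22 mm above the bench and it overhangs the stand's front face by 25 mm.
- pan: Loose yellow open pan, origin under its centre. Outside 199 (x) x 149 (y) x 18 mm, inside 190 x 140 mm. Starts on the bench 4 to 10 cm short of home, off the lip, roughly square to the tray; slides under a push of 1 to 3 N. Its rim passes 4 mm below the lip; home, its long side touches the stand's front face, origin at (0, -0.1645) in the tray's frame, rim 25 mm in under the lip.
- wiper_mid (a point): Centre of the loose wiper block standing on the bench, 44 mm above its underside. Black rubber foot 154 (x) x 36 (y) mm, wiping faces at y = +-0.018, body 48 mm high; on top a blue grip rib 104 (x) x 24 (y) mm, from 48 to 88 mm above the underside, best pinched across its 24 mm about 72 mm up. Weighs 0.15 to 0.24 kg. Fits lengthwise between the side rails, 8 mm free each side. z is up.
- cassette_0: Used white rapid-test cassette, 70 mm (x) x 22 mm (y) x 6 mm (z), 12 g, loose, lying flat on the tray's deck at the start; origin at the centre of its underside. All five lie between the lip and y = 0.045 in the tray's frame; the last 60 mm of deck before the end rail are bare.
- cassette_1: Used white rapid-test cassette, 70 mm (x) x 22 mm (y) x 6 mm (z), 12 g, loose, lying flat on the tray's deck at the start; origin at the centre of its underside. All five lie between the lip and y = 0.045 in the tray's frame; the last 60 mm of deck before the end rail are bare.
- cassette_2: Used white rapid-test cassette, 70 mm (x) x 22 mm (y) x 6 mm (z), 12 g, loose, lying flat on the tray's deck at the start; origin at the centre of its underside. All five lie between the lip and y = 0.045 in the tray's frame; the last 60 mm of deck before the end rail are bare.
- cassette_3: Used white rapid-test cassette, 70 mm (x) x 22 mm (y) x 6 mm (z), 12 g, loose, lying flat on the tray's deck at the start; origin at the centre of its underside. All five lie between the lip and y = 0.045 in the tray's frame; the last 60 mm of deck before the end rail are bare.
- cassette_4: Used white rapid-test cassette, 70 mm (x) x 22 mm (y) x 6 mm (z), 12 g, loose, lying flat on the tray's deck at the start; origin at the centre of its underside. All five lie between the lip and y = 0.045 in the tray's frame; the last 60 mm of deck before the end rail are bare.
- strip_box: Bystander: orange and white carton, 35 x 60 x 105 mm, standing; origin under its centre.
- specimen_cup_1: Bystander: white-lidded specimen cup, 52 mm wide, 56 mm high; origin under its centre.
- amber_bottle: Bystander: small amber bottle with a red cap, 31 mm wide, 78 mm high; origin under its centre.
- marker_red: Bystander: red-capped marker lying down, 135 mm long; origin under its centre.

How it is judged (in metres and radians):
On the way, in this order (a step that is already met when the one before it is completed fails the run):
1. the pan is home under the lip while all five cassettes still lie on the tray (y of pan in the frame of tray between -0.176 and -0.15 m and x of pan in the frame of tray between -0.02 and 0.02 m and angle between the x axis of pan and the x axis of tray, either way round below 0.08 rad and z of each of cassette_0, cassette_1, cassette_2, cassette_3, cassette_4 in the frame of tray above 0.022 m and y of each of cassette_0, cassette_1, cassette_2, cassette_3, cassette_4 in the frame of tray above -0.115 m), for 0.2 s.
2. all five cassettes are in the pan, and the pan is still home (y of pan in the frame of tray between -0.176 and -0.15 m and x of pan in the frame of tray between -0.02 and 0.02 m and angle between the x axis of pan and the x axis of tray, either way round below 0.08 rad and x of cassette_0 in the frame of pan between -0.095 and 0.095 m and y of cassette_0 in the frame of pan between -0.07 and 0.07 m and z of cassette_0 in the frame of pan between -0.002 and 0.022 m and contact force between each of cassette_0, cassette_1, cassette_2, cassette_3, cassette_4 and tray below 0.03 N and x of cassette_1 in the frame of pan between -0.095 and 0.095 m and y of cassette_1 in the frame of pan between -0.07 and 0.07 m and z of cassette_1 in the frame of pan between -0.002 and 0.022 m and x of cassette_2 in the frame of pan between -0.095 and 0.095 m and y of cassette_2 in the frame of pan between -0.07 and 0.07 m and z of cassette_2 in the frame of pan between -0.002 and 0.022 m and x of cassette_3 in the frame of pan between -0.095 and 0.095 m and y of cassette_3 in the frame of pan between -0.07 and 0.07 m and z of cassette_3 in the frame of pan between -0.002 and 0.022 m and x of cassette_4 in the frame of pan between -0.095 and 0.095 m and y of cassette_4 in the frame of pan between -0.07 and 0.07 m and z of cassette_4 in the frame of pan between -0.002 and 0.022 m), for 0.2 s.
At the end, for the whole second after the job is handed in: All five cassettes lie in the pan, below the lip, none hanging or leaning on the tray; the pan is home (within 11 mm of the stand, centred to 20 mm, square to 0.08 rad); the wiper stands upright (tilt under 0.12 rad) with its foot flat on the deck; the pan is still (all of step 2 and x of wiper_mid in the frame of tray between -0.085 and 0.085 m and y of wiper_mid in the frame of tray between -0.112 and 0.106 m and z of wiper_mid in the frame of tray between 0.065 and 0.075 m and angle between wiper_mid's own z axis and vertical below 0.12 rad and linear speed of pan below 0.02 m/s); the robot touches nothing.
It fails at once if a cassette is touched by the gripper or arm (contact force between any of the fingers, the arm and cassette_0 above 0.5 N or contact force between any of the fingers, the arm and cassette_1 above 0.5 N or contact force between any of the fingers, the arm and cassette_2 above 0.5 N or contact force between any of the fingers, the arm and cassette_3 above 0.5 N or contact force between any of the fingers, the arm and cassette_4 above 0.5 N).
It fails at once if a bystander is pushed more than 30 mm or knocked over (distance of any of strip_box, specimen_cup_1, amber_bottle, marker_red from where it was at the start of the episode above 0.03 m or angle between any of strip_box, specimen_cup_1, amber_bottle, marker_red's own z axis and vertical above 0.5 rad).
It also fails if it takes over 64 s, if anything falls off the work surface, if the arm or the gripper's body presses on something with over 40 N, if the wrist force passes 120 N, or if a joint passes its speed limit or range.

## Robot

A 6-joint arm with a two-finger parallel gripper is mounted at the origin on a cart in front of the work surface, level with it; the furniture and walls round the work are solid. World frame = base frame: x ahead of the robot, y to its left, z up, the work surface at z = 0. Lengths are in mm, angles in rad, forces in N, time in s.
With the tool pointing down it reaches from about 350 to 975 mm from the base axis. Payload 7.1 kg.
Tool frame: the origin (TCP) lies midway between the tips of the shut fingers; the grasp point (between the pads) lies 19 mm behind it; z points along the fingers, y is the line along which they close (so a half turn about z gives the same grasp; the last joint's range is limited). The gripper opens to 88 mm and grips with 3 to 60 N. Pads are 20 mm wide; open, the fingers measure 115 mm over their backs; the gripper's body (75 mm by 178 mm) begins 61 mm behind the grasp point.
Start: joints at [-1.312, 0.423, 1.63, -0, 1.089, -0.019], TCP at [171.419, -601.016, 202.175] pointing down, gripper open.
Joint ranges: [-3, 3], [-0.9, 2.11], [0.09, 2.58], [-1.31, 4.45], [0.11, 2.69], [-2.54, 2.54]. Speed limits (rad/s): [2.39, 2.39, 3.01, 3.14, 3.14, 3.14].

## Interface

Orientations are given as a rotation vector (axis times angle).
In Python, from workcell import ctrl gives the robot as it stands. The module is installed in compiled form; this text tells all that it offers.
- The arm moves only by the tool servo_tool, never from a script. Its argument "increments" is a list of rows, each a list of 7 numbers: the shift along the world's x, y, z in cm, then the turn, a rotation vector about the world's x, y, z in degrees, then the opening, from -1 (shut) to 1 (fully open). A call has 1 to 20 rows; each row is the pose to reach, as a shift and turn from the pose commanded when the call began; what a row does not reach only later rows make up. A row lasts 1/12 s, in which the tool goes at most 41.7 mm and 7.16 degrees, less where a joint would pass 70% of its speed; a pose out of reach is approached as far as the arm can. A call with a gripper value outside its range is refused whole. The fingers move at their own pace and stop on an object; the grip force is fixed at half the most. Time passes only in rows, so rows that repeat a pose let the fingers close. It gives the time, the measured TCP pose, the force, the opening and the grip force at its end, in the units of the state.
- ctrl.get_obs(): the state, without advancing time (a new reading comes with each control period).
- ctrl.get_image(name): name is "scene" or "side" or "wrist"; returns a dict with "image" (400x640x3 uint8, red, green, blue), "fx", "fy", "cx", "cy" (pixels), "extrinsics" (4x4, takes a point from camera to world coordinates); the wrist camera has in their place "tool_from_camera" (4x4, takes a point from camera to tool coordinates, whose origin is the TCP and whose axes are the flange's). Camera axes: x right, y up, looking along -z (the intrinsics and any distortion apply to the point x, -y, -z); pixel columns grow to the right and rows downward; lengths in mm; the calibration is good to about 2 mm. The wrist camera is an equidistant fisheye: a pixel r from the principal point sees the ray r / f radians off the axis. A picture is of the moment at which its call begins: read the wrist's pose just before it. There is no depth.
- ctrl.close_job(): hands the job in; it is judged then, once.
The state is a dict: "t": time; "qpos": joint angles; "qvel": joint speeds; "joint_torque": joint torques, N m; "ee_pos": TCP position; "orientation": TCP orientation; "ft_force": force on the tool from outside, world axes, zero at the start; "moment": the same for the moment, N m; "width": finger opening in mm; "grasp_force": force on a finger pad.
Only numpy, scipy, OpenCV 4.12 (cv2) and the standard library are available. Lean on these libraries where they do the work, as an engineer would, in place of code of your own. Each camera call takes 0.05 s, during which the arm holds its last target. There are 200 camera calls.

## Working session

There is one attempt and no reset: what is moved stays moved. The work goes in short steps, Python scripts to look and compute and a tool call to move; the robot and the scene stay as the last step left them, time stands still between calls to the robot, and variables do not carry over. Pictures are saved under pics/ and viewed, at most 10 in all, crops included, and the job is handed in when it is done.

Besides the shell and the picture viewer there is one more tool, called after "Request:" by a JSON object that holds its "name" and its "arguments", one argument or row to a line. servo_tool: Moves the arm, as the interface text tells. Its arguments: {"type":"object","properties":{"increments":{"type":"array","items":{"type":"array","items":{"type":"number"}}}},"required":["increments"]}

```bash
mkdir -p pics; cat > h.py <<'E'
import numpy as np, cv2
from workcell import ctrl
from scipy.spatial.transform import Rotation as R
def snap(name,tag):
    o=ctrl.get_obs(); d=ctrl.get_image(name)
    cv2.imwrite(f'pics/{tag}.png',cv2.cvtColor(d['image'],cv2.COLOR_RGB2BGR))
    return o,d
def world(d,uv,z,E=None):
    E=np.array(d['extrinsics']); uv=np.atleast_2d(uv).astype(float)
    c=np.c_[(uv[:,0]-d['cx'])/d['fx'],-(uv[:,1]-d['cy'])/d['fy'],-np.ones(len(uv))]
    w=c@E[:3,:3].T; t=E[:3,3]
    z=np.broadcast_to(z,len(uv))
    return t+w*((z-t[2])/w[:,2])[:,None]
def proj(d,P):
    E=np.array(d['extrinsics']); c=(np.atleast_2d(P)-E[:3,3])@E[:3,:3]
    return np.c_[d['cx']+d['fx']*c[:,0]/-c[:,2], d['cy']+d['fy']*c[:,1]/c[:,2]]
E
python3 - <<'E'
from h import *
import pickle
for n in ('scene','side'):
    o,d=snap(n,n+'0'); pickle.dump(d,open(n+'.pkl','wb'))
    print(n,d['fx'],d['cx'],np.round(d['extrinsics'],3).tolist(),[k for k in d])
print(o['ee_pos'],o['orientation'])
E
```

```text
scene 367.2916910252927 318.13060821048003 [[-0.518, 0.476, -0.711, -283.369], [-0.856, -0.293, 0.427, 694.171], [-0.006, 0.829, 0.559, 713.373], [0.0, 0.0, 0.0, 1.0]] ['image', 'fx', 'fy', 'cx', 'cy', 'extrinsics']
side 420.6412895439982 317.62935883699225 [[0.998, -0.033, 0.049, 592.497], [0.059, 0.592, -0.804, -726.362], [-0.003, 0.806, 0.592, 749.71], [0.0, 0.0, 0.0, 1.0]] ['image', 'fx', 'fy', 'cx', 'cy', 'extrinsics']
[ 171.26044275 -600.50917423  201.439683  ] [-3.10991187e+00 -4.34708475e-01  2.83409356e-04]
```

View pics/scene0.png

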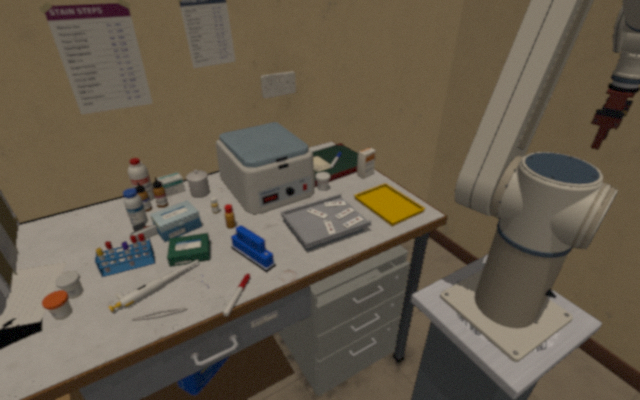

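View pics/side0.png

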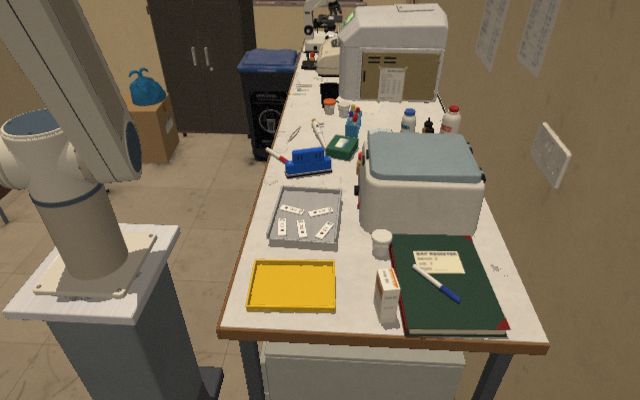

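The side view shows the yellow pan (248–337, 260–311), the tray with five cassettes (270–342, 187–247), and the blue wiper at about (308,162). The specimen cup (382,243) and strip box (388,297) stand to the right of the pan. The marker lies left of the wiper. I'll zoom in for corners.

```bash
python3 - <<'E'
import cv2
a=cv2.imread('pics/side0.png'); c=a[140:325,240:410]
c=cv2.resize(c[:, :],None,fx=3.2,fy=3.2,interpolation=cv2.INTER_CUBIC)
print(c.shape); cv2.imwrite('pics/crop.png',c)
E
```

```text
(592, 544, 3)
```

View pics/crop.png

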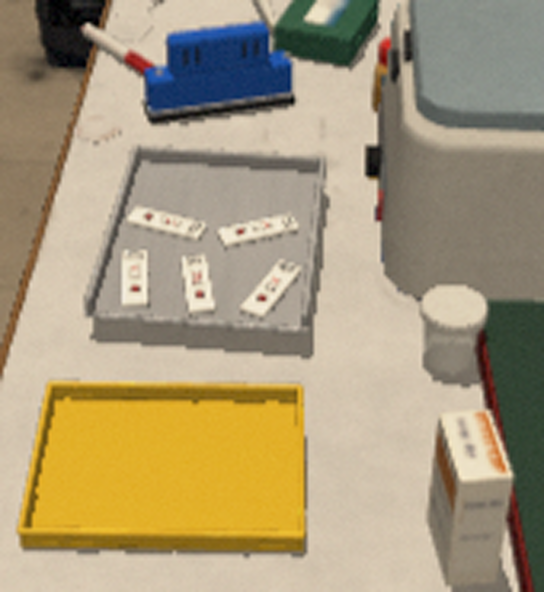

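```bash
python3 - <<'E'
from h import *
import pickle
d=pickle.load(open('side.pkl','rb'))
P={'pan':([(48,384),(303,386),(305,540),(22,534)],18),'pan0':([(20,548),(305,552)],0),
'lip':([(95,319),(311,330)],26),'railtop':([(137,149),(325,158),(312,322),(88,309)],40),'railin':([(143,154),(320,163)],40),
'wfoot0':([(150,121),(294,103)],0),'wribtop':([(168,36),(268,22)],88),'wbodytop':([(147,72),(148,100),(291,60)],48),
'cup':([(454,295)],56),'box':([(440,412),(492,411),(513,468),(460,476)],105),'boxbase':([(430,517),(450,588)],0),'cass':([(168,222),(258,230),(134,277),(197,282),(271,287)],29)}
for k,(p,z) in P.items():
    w=world(d,np.array(p)/3.2+[240,140],z); print(k,np.round(w[:,:2],1).tolist())
E
```

```text
pan [[391.3, 15.9], [588.1, 24.8], [593.4, -124.0], [399.6, -129.9]]
pan0 [[395.9, -127.5], [593.7, -119.6]]
lip [[418.1, 84.0], [592.8, 80.6]]
railtop [[424.6, 308.4], [600.6, 303.3], [593.4, 74.4], [414.0, 80.0]]
railin [[431.2, 300.5], [596.1, 294.9]]
wfoot0 [[422.0, 417.9], [567.5, 460.2]]
wribtop [[441.6, 438.2], [539.3, 472.0]]
wbodytop [[419.2, 434.4], [426.5, 381.9], [563.4, 466.1]]
cup [[704.9, 94.8]]
box [[680.1, -83.8], [714.6, -81.0], [723.6, -130.8], [689.6, -139.4]]
boxbase [[681.6, -83.6], [692.0, -144.2]]
cass [[463.7, 212.2], [543.6, 205.1], [443.4, 135.0], [496.7, 131.5], [558.5, 128.5]]
```

Request:
{"name": "servo_tool", "arguments": {
  "increments": [
    [32.3,43.1,-6,0,0,72.4,1],
    [32.3,43.1,-6,0,0,72.4,1],
    [32.3,43.1,-6,0,0,72.4,1],
    [32.3,43.1,-6,0,0,72.4,1],
    [32.3,43.1,-6,0,0,72.4,1],
    [32.3,43.1,-6,0,0,72.4,1],
    [32.3,43.1,-6,0,0,72.4,1],
    [32.3,43.1,-6,0,0,72.4,1],
    [32.3,43.1,-6,0,0,72.4,1],
    [32.3,43.1,-6,0,0,72.4,1],
    [32.3,43.1,-6,0,0,72.4,1],
    [32.3,43.1,-6,0,0,72.4,1],
    [32.3,43.1,-6,0,0,72.4,1],
    [32.3,43.1,-6,0,0,72.4,1],
    [32.3,43.1,-6,0,0,72.4,1],
    [32.3,43.1,-6,0,0,72.4,1],
    [32.3,43.1,-6,0,0,72.4,1]
  ]
}}

```text
t: 1.52
ee_pos: [493.6, -170.9, 142.1]
orientation: [-2.255, -2.187, 0.001]
ft_force: [0.2, -0.7, 0.4]
width: 87.9
grasp_force: 0.0
```

Request:
{"name": "servo_tool", "arguments": {
  "increments": [
    [0,0,-4,0,0,0,1],
    [0,0,-8,0,0,0,1],
    [0,0,-11,0,0,0,1],
    [0,0,-13.3,0,0,0,1],
    [0,0,-13.3,0,0,0,1],
    [0,1,-13.3,0,0,0,1],
    [0.2,2,-13.3,0,0,0,1],
    [0.3,3,-13.3,0,0,0,1],
    [0.4,4,-13.3,0,0,0,1],
    [0.5,5,-13.3,0,0,0,1],
    [0.6,6,-13.3,0,0,0,1],
    [0.7,7,-13.3,0,0,0,1],
    [0.8,8,-13.3,0,0,0,1]
  ]
}}

```text
t: 2.6
ee_pos: [502.7, -88.7, 9.5]
orientation: [2.253, 2.189, 0.0]
ft_force: [-0.4, 0.3, -0.6]
width: 87.8
grasp_force: 0.0
```

```bash
python3 - <<'E'
from h import *
o,d=snap('side','s1'); a=cv2.imread('pics/s1.png')
cv2.imwrite('pics/s1c.png',cv2.resize(a[170:330,230:420],None,fx=3.2,fy=3.2,interpolation=cv2.INTER_CUBIC))
E
```

```text
(no output)
```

View pics/s1c.png

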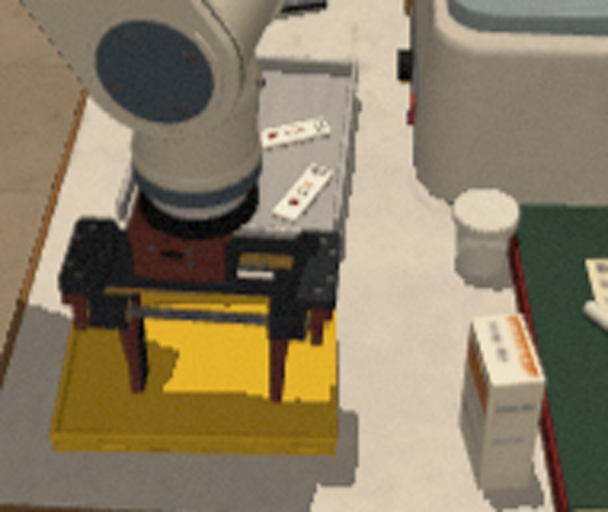

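```bash
python3 - <<'E'
from h import *
import pickle
d=pickle.load(open('side.pkl','rb'));o=ctrl.get_obs()
print(o['ee_pos'],o['t'])
p=o['ee_pos']
print(proj(d,[p+[-47,0,0],p+[47,0,0],[396,-127,0],[594,-120,0]]))
print(((proj(d,[p+[-47,0,0],p+[47,0,0]])-[230,170])*3.2))
print(world(d,np.array([(140,390),(275,402),(52,450),(335,453),(335,440)])/3.2+[230,170],[9,9,0,0,18]))
E
```

```text
[502.57919447 -87.5565887    9.32813269] 2.65
[[275.17300343 295.76003849]
 [316.32269703 297.58024252]
 [246.34519786 311.0769704 ]
 [335.45478134 312.63596832]]
[[144.55361099 402.43212316]
 [276.2326305  408.25677607]]
[[ 450.61752182  -75.9473654     9.        ]
 [ 548.32788802  -81.58541272    9.        ]
 [ 395.54253105 -125.76839111    0.        ]
 [ 592.22462647 -117.13408136    0.        ]
 [ 591.93591207 -120.68207127   18.        ]]
```

The fingers ended up inside the pan, which hasn't moved: the descent lagged, so they passed over the near rim. I'll lift, go back behind the pan and descend, then confirm the height before pushing.

Request:
{"name": "servo_tool", "arguments": {
  "increments": [
    [0,0,4,0,0,0,1],
    [0,0,4,0,0,0,1],
    [0,-3,4,0,0,0,1],
    [-0.3,-6,4,0,0,0,1],
    [-0.7,-8.6,4,0,0,0,1],
    [-0.7,-8.6,4,0,0,0,1],
    [-0.7,-8.6,3,0,0,0,1],
    [-0.7,-8.6,1,0,0,0,1],
    [-0.7,-8.6,0,0,0,0,1],
    [-0.7,-8.6,0,0,0,0,1],
    [-0.7,-8.6,0,0,0,0,1],
    [-0.7,-8.6,0,0,0,0,1]
  ]
}}

```text
t: 3.65
ee_pos: [495.6, -175.5, 9.2]
orientation: [-2.253, -2.189, 0.0]
ft_force: [0.4, 0.1, 0.5]
width: 87.8
grasp_force: 0.0
```

Request:
{"name": "servo_tool", "arguments": {
  "increments": [
    [0,1,0,0,0,0,1],
    [0,2,0,0,0,0,1],
    [0,3,0,0,0,0,1],
    [0.1,4,0,0,0,0,1],
    [0.2,5,0,0,0,0,1],
    [0.3,6,0,0,0,0,1]
  ]
}}

```text
t: 4.15
ee_pos: [498.6, -114.7, 9.4]
orientation: [2.253, 2.189, 0.0]
ft_force: [0.3, 0.2, 0.4]
width: 87.9
grasp_force: 0.0
```

```bash
cat >> h.py <<'E'
def yellow(d):
    im=d['image'].astype(int); m=(im[...,0]>90)&(im[...,2]<60)&(im[...,0]-im[...,2]>80)&(im[...,1]>0.6*im[...,0])
    m[:,:236]=0;m[:,345:]=0;m[:230]=0
    n,l,s,_=cv2.connectedComponentsWithStats(m.astype(np.uint8)); k=[i for i in range(1,n) if s[i,4]>15]
    return [s[i].tolist() for i in k]
E
python3 - <<'E'
from h import *
o,d=snap('side','s2'); print(o['ee_pos'],yellow(d))
a=cv2.imread('pics/s2.png')
cv2.imwrite('pics/s2c.png',cv2.resize(a[200:330,230:420],None,fx=3.2,fy=3.2,interpolation=cv2.INTER_CUBIC))
E
```

```text
[ 498.57838338 -114.67751393    9.36369119] [[301, 264, 11, 3, 16], [246, 264, 89, 48, 2403], [270, 270, 42, 7, 219]]
```

View pics/s2c.png

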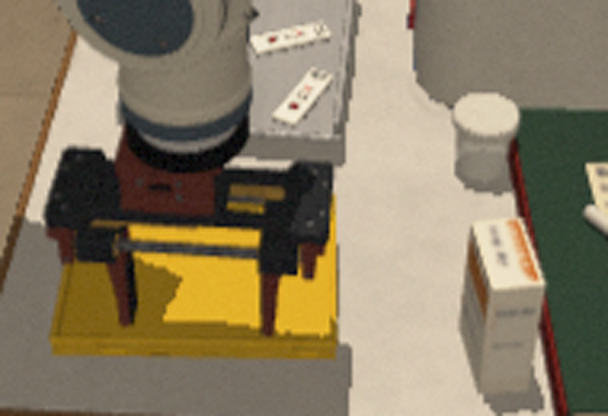

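The pan still hasn't moved and the fingertips are over its near rim. Opening swings the fingers up, so the tips ride above 18 mm. I'll go back, narrow the gripper and go lower.

Request:
{"name": "servo_tool", "arguments": {
  "increments": [
    [0,0,1,0,0,0,1],
    [0,-3,1,0,0,0,1],
    [-0.2,-6,1,0,0,0,-0.3],
    [-0.2,-6,1,0,0,0,-0.3],
    [-0.2,-6,1,0,0,0,-0.3],
    [-0.2,-6,0.5,0,0,0,-0.3],
    [-0.2,-6,0,0,0,0,-0.3],
    [-0.2,-6,-0.3,0,0,0,-0.3],
    [-0.2,-6,-0.5,0,0,0,-0.3],
    [-0.2,-6,-0.5,0,0,0,-0.3]
  ]
}}

```text
t: 5.03
ee_pos: [496.0, -175.2, 3.4]
orientation: [-2.252, -2.189, 0.001]
ft_force: [0.2, -0.3, -0.4]
width: 38.1
grasp_force: 0.0
```

Request:
{"name": "servo_tool", "arguments": {
  "increments": [
    [0,0.6,0,0,0,0,-0.3],
    [0,1.2,0,0,0,0,-0.3],
    [0,1.8,0,0,0,0,-0.3],
    [0,2.4,0,0,0,0,-0.3],
    [0,3,0,0,0,0,-0.3],
    [0,3.6,0,0,0,0,-0.3],
    [0,4.2,0,0,0,0,-0.3],
    [0.1,4.8,0,0,0,0,-0.3],
    [0.2,5.4,0,0,0,0,-0.3],
    [0.3,6,0,0,0,0,-0.3]
  ]
}}

```text
t: 5.87
ee_pos: [499.6, -115.4, 4.2]
orientation: [2.254, 2.189, 0.0]
ft_force: [0.8, -0.5, -0.1]
width: 30.8
grasp_force: 0.0
```

```bash
python3 - <<'E'
from h import *
o,d=snap('side','s3'); print(o['ee_pos'],o['ft_force'],yellow(d))
E
```

```text
[ 499.59441429 -115.4143548     4.20990982] [ 0.75450404 -0.5259749  -0.1414114 ] [[312, 266, 7, 3, 18], [246, 266, 89, 46, 2216], [257, 271, 13, 6, 63], [284, 273, 14, 6, 70], [311, 274, 14, 6, 60]]
```

```bash
python3 - <<'E'
import cv2
a=cv2.imread('pics/s3.png')
cv2.imwrite('pics/s3c.png',cv2.resize(a[240:330,235:350],None,fx=5,fy=5,interpolation=cv2.INTER_CUBIC))
E
```

```text
(no output)
```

View pics/s3c.png

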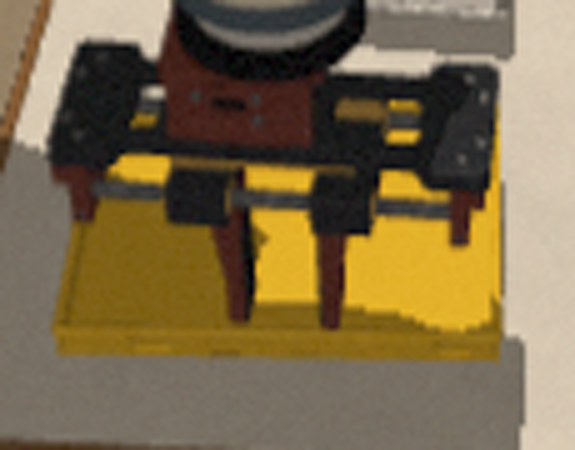

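```bash
python3 - <<'E'
from h import *
o,d=snap('wrist','w0'); print(o['ee_pos'],d['fx'],d['cx'],d['cy'],np.round(d['tool_from_camera'],3).tolist())
o2,e=snap('scene','sc1')
a=cv2.imread('pics/w0.png'); b=cv2.imread('pics/sc1.png')[150:280,300:460]
b=cv2.resize(b,(492,400),interpolation=cv2.INTER_CUBIC)
cv2.imwrite('pics/w0c.png',np.vstack([cv2.resize(a,(480,300)),cv2.resize(b,(480,290))]))
E
```

```text
[ 499.66801151 -114.69027608    4.19593425] 309.70691628693146 320.78217949310385 197.55829430588153 [[0.0, 0.969, 0.247, 66.93], [1.0, -0.0, 0.0, 1.568], [0.0, 0.247, -0.969, -182.997], [0.0, 0.0, 0.0, 1.0]]
```

View pics/w0c.png

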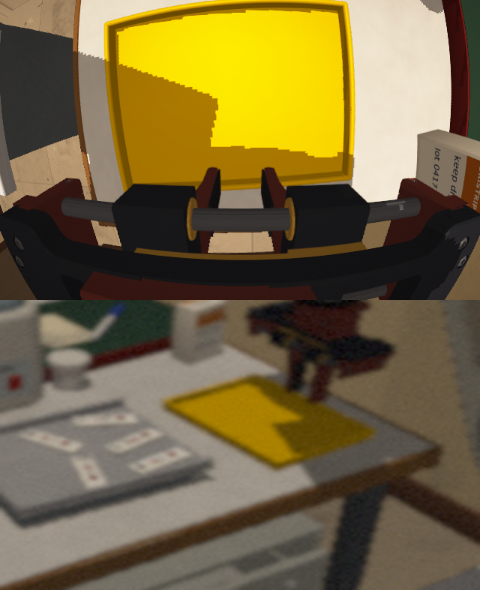

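```bash
python3 - <<'E'
from h import *
T=np.array([[0,.969,.247,66.93],[1,0,0,1.568],[0,.247,-.969,-182.997]])
f,cx,cy=309.7,320.8,197.6
def ray(u,v):
    x,y=u-cx,v-cy; r=np.hypot(x,y); th=r/f
    c=np.array([np.sin(th)*x/r,-np.sin(th)*y/r,-np.cos(th)]); return T[:,:3]@c
def pix(P):
    c=T[:,:3].T@(np.array(P)-T[:,3]); th=np.arctan2(np.hypot(c[0],c[1]),-c[2]); k=f*th/np.hypot(c[0],c[1]); return cx+k*c[0],cy-k*c[1]
for u,v in [(284,224),(357,224)]:
    r=ray(u,v); 
    for px in (-6,0,6): s=(px-T[0,3])/r[0]; print(px,np.round(T[:,3]+s*r,1))
for z in (0,-10,-20,-30): print(z,[np.round(np.array(pix([x,-15,z]))*.75) for x in (-6,0,6)])
# pan corners/near rim seen by wrist: (106,22),(345,5),(354,180),(125,190) in crop
o=ctrl.get_obs(); A=R.from_rotvec(o['orientation']).as_matrix()
for (u,v) in [(106,22),(345,5),(354,182),(125,190)]:
    r=A@ray(u/.75,v/.75); t=o['ee_pos']+A@T[:,3]; print(np.round(t+r*(18-t[2])/r[2],1))
E
```

```text
-6 [ -6.  -24.9  26.3]
0 [  0.  -22.7   9.1]
6 [  6.  -20.5  -8.1]
-6 [-6.  27.6 26.4]
0 [ 0.  25.4  9.1]
6 [ 6.  23.3 -8.1]
0 [array([221., 178.]), array([221., 172.]), array([221., 165.])]
-10 [array([220., 183.]), array([220., 176.]), array([220., 169.])]
-20 [array([219., 188.]), array([219., 181.]), array([219., 173.])]
-30 [array([218., 193.]), array([218., 186.]), array([217., 178.])]
[394.8  17.8  18. ]
[587.2  22.1  18. ]
[ 598.4 -124.5   18. ]
[ 399.6 -126.7   18. ]
```

The wrist view puts the pan's near rim at y ≈ -125, with the fingertips level with or inside it and the pan unmoved. I'll lift, retreat, drop the tips to about 1 mm, and push in short stages while checking force.

Request:
{"name": "servo_tool", "arguments": {
  "increments": [
    [0,0,2,0,0,0,-0.3],
    [0,0,4,0,0,0,-0.3],
    [0,0,4,0,0,0,-0.3],
    [0,-3,4,0,0,0,-0.3],
    [-0.3,-6,4,0,0,0,0],
    [-0.3,-6,3,0,0,0,0],
    [-0.3,-6,2,0,0,0,0],
    [-0.3,-6,1,0,0,0,0],
    [-0.3,-6,0.2,0,0,0,0],
    [-0.3,-6,-0.2,0,0,0,0],
    [-0.3,-6,-0.2,0,0,0,0],
    [-0.3,-6,-0.2,0,0,0,0]
  ]
}}

```text
t: 7.02
ee_pos: [496.2, -175.3, 1.7]
orientation: [-2.252, -2.189, 0.001]
ft_force: [0.4, -0.1, 0.1]
width: 44.0
grasp_force: 0.0
```

Request:
{"name": "servo_tool", "arguments": {
  "increments": [
    [0,1,-0.1,0,0,0,0],
    [0,2,-0.1,0,0,0,0],
    [0,3,-0.1,0,0,0,0],
    [0,3.5,-0.1,0,0,0,0],
    [0,4,-0.1,0,0,0,0],
    [0,4.5,-0.1,0,0,0,0]
  ]
}}

```text
t: 7.52
ee_pos: [496.6, -130.2, 1.4]
orientation: [2.253, 2.189, 0.0]
ft_force: [0.2, -0.2, -0.4]
width: 43.7
grasp_force: 0.0
```

```bash
python3 - <<'E'
from h import *
o,d=snap('side','s4'); print(o['t'],o['ee_pos'],o['ft_force'],yellow(d))
E
```

```text
7.5167 [ 496.5873347  -130.20602344    1.40395845] [ 0.21761787 -0.22353464 -0.44182655] [[304, 261, 31, 51, 709], [254, 277, 10, 5, 37], [279, 279, 20, 6, 100], [312, 281, 11, 6, 41], [246, 286, 31, 25, 576], [280, 288, 20, 24, 427]]
```

Request:
{"name": "servo_tool", "arguments": {
  "increments": [
    [0,0.5,0,0,0,0,0],
    [0.1,1,0,0,0,0,0],
    [0.1,1.5,0,0,0,0,0]
  ]
}}

```text
t: 7.82
ee_pos: [497.7, -115.7, 1.2]
orientation: [2.254, 2.188, 0.0]
ft_force: [0.6, -0.5, -0.6]
width: 43.6
grasp_force: 0.0
```

```bash
python3 - <<'E'
from h import *
o,d=snap('side','s5'); print(o['t'],o['ee_pos'],o['ft_force'],yellow(d))
E
```

```text
7.8167 [ 497.66548727 -115.74862741    1.22076703] [ 0.59258862 -0.52373962 -0.57216315] [[246, 261, 89, 51, 2142], [256, 272, 10, 5, 40], [280, 274, 20, 6, 100], [313, 275, 11, 7, 41]]
```

```bash
python3 - <<'E'
import cv2
a=[cv2.resize(cv2.imread(f'pics/s{i}.png')[255:325,240:345],None,fx=5,fy=4.2,interpolation=cv2.INTER_NEAREST) for i in (4,5)]
import numpy as np; cv2.imwrite('pics/cmp.png',np.vstack(a))
E
```

```text
(no output)
```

View pics/cmp.png

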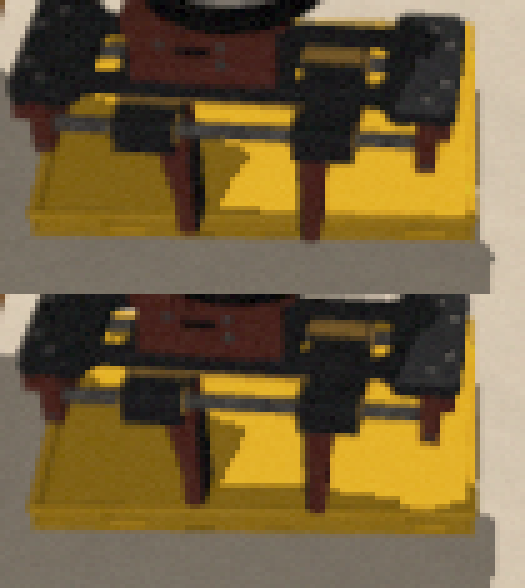

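The fingertips pass through the pan's wall without moving it, so they can't push it. I'll take the wiper now and push the pan with its wide foot.

Request:
{"name": "servo_tool", "arguments": {
  "increments": [
    [0,0,4,0,0,0,1],
    [0,0,8,0,0,0,1],
    [0,0,12,0,0,0,1],
    [0,0,16,0,0,0,1],
    [0,4,18,0,0,-5,1],
    [-0.8,57.4,18,0,0,-71.7,1],
    [-0.8,57.4,18,0,0,-71.7,1],
    [-0.8,57.4,18,0,0,-71.7,1],
    [-0.8,57.4,18,0,0,-71.7,1],
    [-0.8,57.4,18,0,0,-71.7,1],
    [-0.8,57.4,18,0,0,-71.7,1],
    [-0.8,57.4,18,0,0,-71.7,1],
    [-0.8,57.4,18,0,0,-71.7,1],
    [-0.8,57.4,18,0,0,-71.7,1],
    [-0.8,57.4,18,0,0,-71.7,1],
    [-0.8,57.4,18,0,0,-71.7,1],
    [-0.8,57.4,18,0,0,-71.7,1],
    [-0.8,57.4,18,0,0,-71.7,1],
    [-0.8,57.4,18,0,0,-71.7,1],
    [-0.8,57.4,18,0,0,-71.7,1]
  ]
}}

```text
t: 9.53
ee_pos: [488.7, 464.1, 181.0]
orientation: [-3.105, -0.46, -0.003]
ft_force: [0.8, -0.5, -0.0]
width: 87.7
grasp_force: 0.0
```

```bash
cat >> h.py <<'E'
def wray(d,o,uv,z):
    T=np.array(d['tool_from_camera']); A=R.from_rotvec(o['orientation']).as_matrix()
    uv=np.atleast_2d(uv).astype(float); x=uv[:,0]-d['cx'];y=uv[:,1]-d['cy'];r=np.hypot(x,y)+1e-9;th=r/d['fx']
    c=np.c_[np.sin(th)*x/r,-np.sin(th)*y/r,-np.cos(th)]@T[:3,:3].T@A.T
    t=o['ee_pos']+A@T[:3,3]; return t+c*((z-t[2])/c[:,2])[:,None]
E
python3 - <<'E'
from h import *
o,d=snap('wrist','w1'); s,e=snap('side','s6'); print(o['ee_pos'],o['orientation'],o['qpos'],yellow(e))
im=d['image'].astype(int); m=((im[...,2]>90)&(im[...,2]-im[...,0]>60)&(im[...,2]-im[...,1]>30)).astype(np.uint8)
n,l,st,_=cv2.connectedComponentsWithStats(m)
print([x.tolist() for x in st[1:] if x[4]>200])
E
```

```text
[488.74331323 464.11188727 181.03594858] [-3.10506901e+00 -4.59734904e-01 -2.54282022e-03] [7.41256340e-01 5.15383010e-01 1.53166115e+00 1.47354670e-03
 1.09170986e+00 2.01739208e+00] [[246, 260, 89, 52, 4310], [250, 330, 40, 3, 45], [292, 332, 53, 3, 57]]
[[82, 0, 82, 33, 843], [213, 27, 51, 34, 331], [318, 116, 30, 136, 3671]]
```

View pics/w1.png

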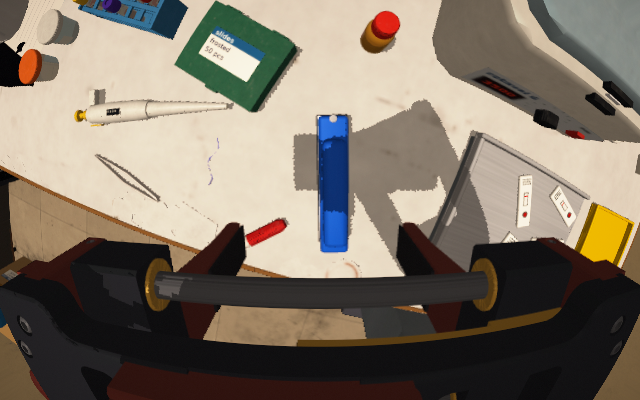

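```bash
python3 - <<'E'
from h import *
d=ctrl.get_image('wrist'); o=ctrl.get_obs()
A=R.from_rotvec(o['orientation']).as_matrix()
im=d['image'].astype(int)
for r in (125,150,180,210,240):
    b=im[r,310:356]; print(r,' '.join(f'{c[0]//10},{c[2]//10}' for c in b[::1]))
print('col', ' '.join(f'{r}:{im[r,335,2]//10}' for r in range(108,260,3)))
for nm,uv,z in (('rib88',[(334,137),(334,250)],88),('body48',[(334,116),(334,251)],48),('ribmid',[(322,150),(347,150),(322,240),(347,240)],88),('blue',[(318,150),(349,150),(319,240),(349,240)],88),('foot',[(318,150),(349,150)],48)):
    w=wray(d,o,uv,z); print(nm,np.round((w-o['ee_pos'])@A,1)[:,:2].tolist(),np.round(w[:,:2],1).tolist())
E
```

```text
125 20,17 16,13 10,12 1,16 2,19 3,21 4,22 4,22 4,22 4,22 4,22 4,22 4,22 4,22 4,22 4,22 4,22 4,21 4,21 3,21 3,21 3,21 3,21 3,21 3,21 3,21 3,21 3,21 3,21 3,20 2,18 1,16 6,13 13,10 13,10 13,10 20,16 23,19 23,19 23,19 23,19 23,20 23,20 23,20 23,20 23,20
150 13,10 10,8 5,6 3,9 1,10 1,9 0,9 1,12 1,15 1,10 1,11 1,11 1,11 1,11 1,11 1,11 1,11 1,11 1,11 1,11 1,11 1,11 1,11 1,11 1,11 1,11 1,11 1,10 1,10 1,10 1,9 0,9 2,9 12,10 13,11 13,11 13,11 13,11 13,11 13,11 13,11 13,11 13,10 13,11 13,11 13,11
180 14,11 12,9 9,7 5,5 1,9 1,10 1,9 1,8 1,9 1,10 1,10 1,11 1,11 1,11 1,11 1,11 1,11 1,11 1,11 1,11 1,11 1,11 1,11 1,11 1,11 1,11 1,11 1,11 1,10 1,10 1,9 1,9 1,8 8,9 12,10 14,11 14,11 14,11 13,11 13,11 14,11 14,11 14,11 14,11 14,11 14,11
210 23,20 23,20 22,18 13,11 14,16 6,18 2,17 1,15 1,13 1,16 2,17 1,13 1,11 1,11 1,12 2,19 2,19 2,15 1,11 1,11 1,11 1,11 1,11 1,15 2,16 1,11 1,11 1,11 1,10 1,12 1,14 1,12 1,8 8,9 12,10 13,10 13,10 13,11 13,11 13,11 20,16 23,19 23,19 23,19 23,19 23,19
240 23,20 23,20 23,20 23,19 19,15 10,14 3,16 2,17 1,15 1,17 2,18 2,19 2,19 2,20 2,21 2,21 3,21 2,20 2,20 2,20 2,20 2,20 2,2
[... 254 characters left out ...]
59:11 162:11 165:11 168:11 171:11 174:11 177:11 180:11 183:11 186:11 189:11 192:11 195:11 198:11 201:11 204:11 207:11 210:11 213:20 216:20 219:20 222:20 225:20 228:20 231:20 234:20 237:20 240:20 243:19 246:20 249:20 252:20 255:19 258:20
rib88 [[53.6, 12.3], [-54.2, 13.4]] [[543.6, 460.9], [440.6, 428.9]]
body48 [[72.9, 13.9], [-73.3, 15.3]] [[562.5, 464.8], [422.9, 421.6]]
ribmid [[41.9, 1.6], [42.0, 23.9], [-43.7, 1.7], [-43.8, 25.7]] [[529.4, 467.7], [535.9, 446.4], [447.4, 443.1], [454.1, 420.1]]
blue [[41.9, -1.9], [42.1, 25.7], [-43.7, -1.1], [-43.8, 27.7]] [[528.3, 471.2], [536.4, 444.7], [446.5, 445.9], [454.7, 418.2]]
foot [[38.1, -2.2], [38.2, 29.4]] [[524.5, 470.3], [533.8, 440.0]]
```

```bash
python3 - <<'E'
from h import *
o,d=snap('wrist','w2')
print(o['t'],o['ee_pos'],o['orientation'],np.abs(o['qvel']).max())
A=R.from_rotvec(o['orientation']).as_matrix()
im=d['image'].astype(int)
m=((im[...,2]>60)&(im[...,2]-im[...,0]>50)).astype(np.uint8); m[:,:300]=0;m[:,370:]=0;m[:100]=0;m[260:]=0
ys,xs=np.nonzero(m); print(xs.min(),xs.max(),ys.min(),ys.max())
E_=[]
for r in range(140,ys.max()-5,6):
    c=np.nonzero(m[r])[0]; E_.append(((c.min()+c.max())/2,r,c.max()-c.min()+1))
print(E_[::4])
E_=np.array(E_)
w=wray(d,o,E_[:,:2],88); t=(w-o['ee_pos'])@A
p=np.polyfit(t[:,0],t[:,1],1); print('toolfit',p)
w=wray(d,o,[(330,137),(330,ys.max())],88);print(w,(w-o['ee_pos'])@A)
w=wray(d,o,[(330,ys.min())],48);print((w-o['ee_pos'])@A)
E
```

```text
9.6833 [488.816372   457.41520693 180.46802822] [ 3.10728611e+00  4.55007463e-01 -1.84958931e-03] 0.025889416494075546
311 341 113 250
[(np.float64(326.0), 140, np.int64(29)), (np.float64(326.5), 164, np.int64(28)), (np.float64(327.0), 188, np.int64(29)), (np.float64(327.0), 212, np.int64(29)), (np.float64(327.5), 236, np.int64(28))]
toolfit [-0.02216525  6.30324714]
[[542.55046117 464.30891631  88.        ]
 [439.50672277 432.6438073   88.        ]] [[ 53.57801254   8.71107364  92.40522484]
 [-54.21829639   9.50227624  92.54989505]]
[[ 75.90553428   9.85676722 132.37660575]]
```

Request:
{"name": "servo_tool", "arguments": {
  "increments": [
    [0.1,-0.6,-3,0,0,1.2,1],
    [0.2,-0.6,-6,0,0,1.2,1],
    [0.2,-0.6,-8.5,0,0,1.2,1],
    [0.2,-0.6,-10.5,0,0,1.2,1],
    [0.2,-0.6,-12,0,0,1.2,1],
    [0.2,-0.6,-12.7,0,0,1.2,1],
    [0.2,-0.6,-12.7,0,0,1.2,1],
    [0.2,-0.6,-12.7,0,0,1.2,-1],
    [0.2,-0.6,-12.7,0,0,1.2,-1],
    [0.2,-0.6,-12.7,0,0,1.2,-1],
    [0.2,-0.6,-12.7,0,0,1.2,-1],
    [0.2,-0.6,-12.7,0,0,1.2,-1],
    [0.2,-0.6,-12.7,0,0,1.2,-1],
    [0.2,-0.6,-12.7,0,0,1.2,-1]
  ]
}}

```text
t: 10.9
ee_pos: [491.4, 452.1, 54.5]
orientation: [-3.103, -0.487, -0.0]
ft_force: [0.8, -0.7, 0.4]
width: 44.5
grasp_force: 0.0
```

Request:
{"name": "servo_tool", "arguments": {
  "increments": [
    [0,0,0,0,0,0,-1],
    [0,0,0,0,0,0,-1],
    [0,0,0,0,0,0,-1],
    [0,0,0,0,0,0,-1],
    [0,0,0,0,0,0,-1],
    [0,0,0,0,0,0,-1],
    [0,0,0,0,0,0,-1],
    [0,0,0,0,0,0,-1]
  ]
}}

```text
t: 11.57
ee_pos: [491.4, 452.0, 54.1]
orientation: [3.104, 0.487, -0.0]
ft_force: [0.1, -0.5, -0.5]
width: 24.0
grasp_force: 30.0
```

Request:
{"name": "servo_tool", "arguments": {
  "increments": [
    [0,0,4,0,0,0,-1],
    [0,0,8,0,0,0,-1],
    [0,0,12,0,0,0,-1],
    [1.4,-6,13.6,0,0,-5,-1],
    [1.4,-10,13.6,0,0,-10,-1],
    [1.4,-14,13.6,0,0,-15,-1],
    [1.4,-18,13.6,0,0,-19.6,-1],
    [1.4,-22,13.6,0,0,-19.6,-1],
    [1.4,-26,13.6,0,0,-19.6,-1],
    [1.4,-30,13.6,0,0,-19.6,-1],
    [1.4,-34,13.6,0,0,-19.6,-1],
    [1.4,-37,13.6,0,0,-19.6,-1],
    [1.4,-39.2,13.6,0,0,-19.6,-1],
    [1.4,-39.2,13.6,0,0,-19.6,-1],
    [1.4,-39.2,13.6,0,0,-19.6,-1],
    [1.4,-39.2,13.6,0,0,-19.6,-1]
  ]
}}

```text
t: 12.9
ee_pos: [505.4, 60.2, 190.1]
orientation: [-3.141, 0.05, 0.0]
ft_force: [0.1, -0.1, -2.4]
width: 23.8
grasp_force: 30.0
```

```bash
python3 - <<'E'
from h import *
import pickle
o,d=snap('wrist','w3'); pickle.dump((o,d),open('w3.pkl','wb')); print(o['ee_pos'],o['orientation'],np.abs(o['qvel']).max())
E
```

```text
[505.35182745  60.21366636 190.11212868] [-3.14089341e+00  4.97728410e-02  2.69763599e-04] 0.022983487776671495
```

View pics/w3.png

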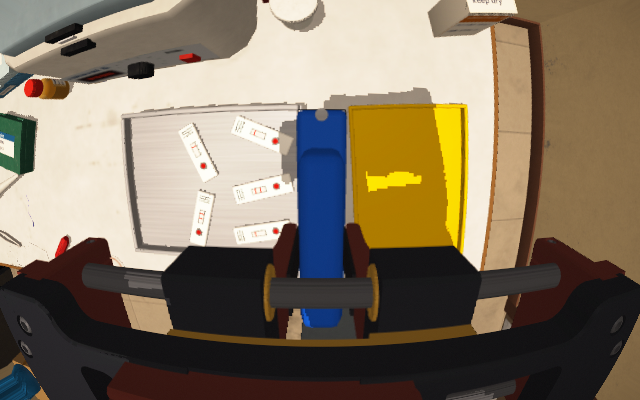

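```bash
python3 - <<'E'
from h import *
import pickle
o,d=pickle.load(open('w3.pkl','rb'))
for k,uv,z in (('railR outer',[(124,117),(210,110),(300,105)],40),('railend',[(124,117),(129,180),(135,250)],40),('pan',[(350,107),(467,105),(349,160),(350,200),(462,230)],18),('cass',[(198,152),(256,134),(202,217),(262,188),(262,233)],32)):
    print(k,np.round(wray(d,o,uv,z)[:,:2],1).tolist())
g=d['image'].astype(int)
for r in (150,200): print(r,[int(x) for x in g[r,115:150].mean(1)])
for c in (160,230): print(c,[int(x) for x in g[98:130,c].mean(1)])
E
```

```text
railR outer [[598.7, 298.8], [593.0, 180.1], [591.2, 79.5]]
railend [[598.7, 298.8], [519.5, 300.9], [424.2, 312.9]]
pan [[588.4, 24.3], [594.3, -121.3], [527.2, 26.7], [479.4, 26.1], [433.5, -123.6]]
cass [[546.2, 201.6], [562.1, 130.3], [467.2, 206.0], [500.4, 127.4], [445.7, 132.0]]
150 [230, 230, 229, 230, 230, 231, 231, 205, 206, 193, 133, 73, 73, 74, 73, 74, 94, 176, 200, 201, 201, 201, 202, 203, 203, 204, 203, 204, 204, 205, 205, 205, 205, 206, 205]
200 [233, 233, 233, 233, 232, 232, 231, 231, 231, 231, 231, 230, 204, 204, 182, 116, 75, 75, 74, 74, 75, 132, 205, 207, 207, 208, 208, 209, 209, 209, 210, 210, 210, 211, 210]
160 [228, 229, 230, 230, 229, 230, 230, 230, 230, 230, 228, 137, 116, 181, 203, 206, 187, 105, 202, 208, 206, 208, 209, 208, 210, 211, 211, 210, 207, 209, 211, 208]
230 [230, 230, 229, 230, 230, 227, 138, 122, 180, 207, 216, 210, 171, 168, 209, 224, 224, 221, 221, 224, 224, 225, 225, 224, 222, 225, 226, 224, 225, 223, 222, 224]
```

The wrist view shows the wiper gripped centrally, the tray at (124–303, 105–250) with all five cassettes, and the pan at (350–467, 105–245). The fit gives a tray centre near (507.5, 194) with yaw -0.033, and the pan needs about +80 mm in y and +10 mm in x. My 10 views are used, so from here I'll measure numerically.

Request:
{"name": "servo_tool", "arguments": {
  "increments": [
    [-0.5,-4,0,0,0,0,-1],
    [-1.3,-8,0,0,0,0,-1],
    [-1.3,-12,0,0,0,0,-1],
    [-1.3,-16,0,0,0,0,-1],
    [-1.3,-20,0,0,0,0,-1],
    [-1.3,-23.2,0,0,0,0,-1],
    [-1.3,-23.2,0,0,0,0,-1],
    [-1.3,-23.2,-3.5,0,0,0,-1],
    [-1.3,-23.2,-7,0,0,0,-1],
    [-1.3,-23.2,-10,0,0,0,-1],
    [-1.3,-23.2,-12,0,0,0,-1],
    [-1.3,-23.2,-13.3,0,0,0,-1],
    [-1.3,-23.2,-13.3,0,0,0,-1],
    [-1.3,-23.2,-13.3,0,0,0,-1]
  ]
}}

```text
t: 14.12
ee_pos: [492.5, -170.6, 56.6]
orientation: [-3.141, 0.046, 0.002]
ft_force: [0.4, 0.2, -1.7]
width: 23.8
grasp_force: 30.0
```

Request:
{"name": "servo_tool", "arguments": {
  "increments": [
    [0,1,0,0,0,0,-1],
    [0,1.8,0,0,0,0,-1],
    [0,2.4,0,0,0,0,-1],
    [0.1,3,0,0,0,0,-1],
    [0.2,3.6,0,0,0,0,-1],
    [0.2,4.2,0,0,0,0,-1],
    [0.3,4.8,0,0,0,0,-1],
    [0.4,5.4,0,0,0,0,-1]
  ]
}}

```text
t: 14.78
ee_pos: [496.9, -117.8, 57.5]
orientation: [3.141, -0.049, 0.001]
ft_force: [-0.8, -5.5, -1.8]
width: 23.7
grasp_force: 30.0
```

```bash
python3 - <<'E'
from h import *
o,d=snap('side','s7'); print(o['t'],o['ee_pos'],o['ft_force'],o['width'],yellow(d))
E
```

```text
14.7833 [ 496.88024822 -117.75629151   57.46825069] [-0.810642   -5.51087203 -1.78957505] 23.7083239379113 [[250, 252, 23, 48, 348], [300, 254, 40, 52, 1350]]
```

The pan now moves, with -5.5 N on the tool. I'll carry on towards the stand.

Request:
{"name": "servo_tool", "arguments": {
  "increments": [
    [0,0.6,0,0,0,0,-1],
    [0.1,1.2,0,0,0,0,-1],
    [0.1,1.8,0,0,0,0,-1],
    [0.2,2.4,0,0,0,0,-1],
    [0.2,3,0,0,0,0,-1],
    [0.3,3.5,0,0,0,0,-1],
    [0.4,4,0,0,0,0,-1],
    [0.4,4.4,0,0,0,0,-1]
  ]
}}

```text
t: 15.5
ee_pos: [500.5, -73.4, 57.1]
orientation: [-3.141, 0.048, -0.0]
ft_force: [0.4, -4.0, -2.9]
width: 23.8
grasp_force: 30.0
```

Request:
{"name": "servo_tool", "arguments": {
  "increments": [
    [0,0.3,0,0,0,0,-1],
    [0,0.6,0,0,0,0,-1],
    [0.1,0.8,0,0,0,0,-1]
  ]
}}

```text
t: 15.75
ee_pos: [501.0, -65.6, 57.1]
orientation: [-3.141, 0.049, 0.001]
ft_force: [-0.8, -3.5, -0.3]
width: 23.9
grasp_force: 30.0
```

```bash
python3 - <<'E'
from h import *
o,d=snap('side','s8'); print(o['t'],o['ee_pos'],o['ft_force'],o['orientation'],yellow(d))
E
```

```text
15.75 [501.04918081 -65.64635299  57.11407543] [-0.77925137 -3.47733137 -0.28932165] [-3.14113892e+00  4.86295296e-02  9.93651241e-04] [[256, 240, 19, 43, 307], [304, 242, 38, 47, 1090]]
```

Request:
{"name": "servo_tool", "arguments": {
  "increments": [
    [0,0.2,0,0,0,0,-1],
    [0,0.4,0,0,0,0,-1]
  ]
}}

```text
t: 15.97
ee_pos: [501.5, -62.1, 57.2]
orientation: [3.141, -0.049, 0.0]
ft_force: [0.4, -0.4, -1.7]
width: 23.9
grasp_force: 30.0
```

Request:
{"name": "servo_tool", "arguments": {
  "increments": [
    [0,0.2,0,0,0,0,-1],
    [0,0.3,0,0,0,0,-1]
  ]
}}

```text
t: 16.13
ee_pos: [501.5, -58.9, 57.2]
orientation: [3.141, -0.049, 0.0]
ft_force: [0.8, -1.4, -3.5]
width: 24.0
grasp_force: 30.0
```

Request:
{"name": "servo_tool", "arguments": {
  "increments": [
    [0,0.2,0,0,0,0,-1],
    [0,0.3,0,0,0,0,-1]
  ]
}}

```text
t: 16.3
ee_pos: [501.6, -56.9, 57.5]
orientation: [3.14, -0.047, 0.0]
ft_force: [-1.1, -12.3, 3.9]
width: 23.8
grasp_force: 30.3
```

Force jumps to 12 N, so the pan is against the stand. I'll back off and check that it's centred.

Request:
{"name": "servo_tool", "arguments": {
  "increments": [
    [0,-1,0,0,0,0,-1],
    [0,-3,0,0,0,0,-1],
    [0,-5,0,0,0,0,-1],
    [0,-7,2,0,0,0,-1],
    [0,-9,6,0,0,0,-1],
    [0,-11,10,0,0,0,-1],
    [0,-13,13,0,0,0,-1],
    [0,-13,15,0,0,0,-1],
    [0,-13,15,0,0,0,-1],
    [0,-13,15,0,0,0,-1]
  ]
}}

```text
t: 17.13
ee_pos: [501.5, -186.1, 207.5]
orientation: [-3.141, 0.05, -0.003]
ft_force: [-0.4, 0.7, -2.2]
width: 23.9
grasp_force: 30.0
```

```bash
python3 - <<'E'
from h import *
import pickle
o,d=snap('side','s9'); print(o['t'],o['ee_pos'],yellow(d)); pickle.dump(d,open('s9.pkl','wb'))
im=d['image'].astype(int)
m=((im[...,0]>80)&(im[...,2]<70)&(im[...,0]-im[...,2]>60)&(im[...,1]>0.6*im[...,0]))
for r in range(236,292,4):
    c=np.nonzero(m[r,230:360])[0]+230
    if len(c): print(r,c.min(),c.max(),len(c))
for c in (262,275,290,310,325,335):
    rr=np.nonzero(m[225:300,c])[0]+225
    if len(rr): print('col',c,rr.min(),rr.max())
E
```

```text
17.1333 [ 501.52549474 -186.08522357  207.50616113] [[240, 236, 6, 18, 20], [296, 240, 46, 46, 959], [325, 333, 20, 2, 24]]
236 244 246 3
240 243 340 6
244 242 341 48
248 240 341 38
252 239 341 31
256 238 341 30
260 237 340 29
264 236 340 17
268 234 340 17
272 233 340 17
276 232 339 15
280 231 339 14
284 230 338 14
col 310 243 248
col 325 244 263
col 335 244 285
```

```bash
python3 - <<'E'
from h import *
import pickle
d=pickle.load(open('s9.pkl','rb'))
print(world(d,[(342,246),(341.3,256),(341,270),(340.5,282)],18)[:,:2], world(d,[(335,286.5),(310,286.5)],0)[:,:2])
print(world(d,[(341.8,189.4),(337.7,239)],40)[:,:2])
E
```

```text
[[605.39027713  79.20062755]
 [604.11232446  42.16599182]
 [604.06981404  -6.29477319]
 [603.47058965 -45.0924722 ]] [[590.99567837 -43.32859656]
 [532.0425774  -46.68183712]]
[[601.26691515 303.19731366]
 [593.75798995  80.67423206]]
```

The pan is home and centred to about 1 mm. Now I'll carry the wiper over to the bare deck at the closed end.

Request:
{"name": "servo_tool", "arguments": {
  "increments": [
    [0.1,4,0,0,0,0,-1],
    [0.2,8,0,0,0,0,-1],
    [0.3,12,0,0,0,0,-1],
    [0.4,16,0,0,0,0,-1],
    [0.5,20,0,0,0,0,-1],
    [0.6,24,0,0,0,0,-1],
    [0.7,28,0,0,0,0,-1],
    [0.8,32,0,0,0,0,-1],
    [0.9,36,0,0,0,0,-1],
    [0.9,40,0,0,0,0,-1],
    [0.9,43.5,0,0,0,0,-1],
    [0.9,45.6,0,0,0,0,-1],
    [0.9,45.6,0,0,0,0,-1],
    [0.9,45.6,-4,0,0,0,-1],
    [0.9,45.6,-7,0,0,0,-1],
    [0.9,45.6,-9,0,0,0,-1],
    [0.9,45.6,-9,0,0,0,-1]
  ]
}}

```text
t: 18.6
ee_pos: [505.3, 267.6, 110.7]
orientation: [3.136, -0.048, -0.017]
ft_force: [-1.2, -1.1, -3.0]
width: 24.1
grasp_force: 30.0
```

```bash
python3 - <<'E'
from h import *
o,d=snap('wrist','w4'); print(o['ee_pos'],o['orientation'],o['ft_force'])
g=d['image'].astype(int).mean(2)
# deck/rail edges: print tilt-free profile rows left & right of the wiper
for c in (150,190,230,420,460): print(c,[int(x) for x in g[60:250:3,c]])
for r in (140,170,200): print(r,[int(x) for x in g[r,150:500:5]])
E
```

```text
[505.28080423 267.63690795 110.67467507] [ 3.13558491 -0.04779412 -0.01732694] [-1.23352394 -1.10791183 -3.01025418]
150 [226, 227, 226, 226, 226, 227, 227, 227, 228, 229, 229, 227, 228, 229, 231, 231, 230, 231, 231, 231, 232, 231, 233, 232, 232, 231, 231, 232, 232, 231, 229, 229, 229, 227, 229, 230, 231, 231, 232, 233, 234, 235, 234, 234, 234, 233, 234, 235, 233, 233, 232, 233, 232, 233, 234, 231, 231, 231, 230, 231, 232, 233, 234, 234]
190 [228, 229, 229, 230, 230, 230, 228, 228, 229, 231, 231, 231, 231, 227, 223, 227, 231, 232, 231, 231, 232, 233, 233, 233, 233, 233, 232, 232, 231, 232, 232, 232, 221, 212, 226, 231, 232, 232, 232, 232, 233, 233, 231, 233, 232, 233, 233, 232, 231, 231, 230, 229, 230, 231, 231, 231, 231, 231, 231, 231, 232, 232, 20, 19]
230 [230, 230, 230, 231, 230, 229, 228, 224, 221, 219, 217, 216, 210, 209, 211, 224, 231, 232, 232, 234, 232, 230, 228, 229, 232, 230, 231, 231, 230, 231, 233, 232, 230, 226, 226, 231, 230, 230, 230, 231, 231, 232, 233, 234, 233, 233, 233, 233, 233, 233, 233, 233, 234, 233, 232, 230, 222, 224, 231, 230, 231, 230, 203, 19]
420 [226, 2
[... 967 characters left out ...]
30, 122, 247]
170 [231, 232, 231, 231, 231, 232, 233, 232, 232, 232, 230, 230, 230, 230, 230, 230, 230, 231, 232, 232, 230, 232, 234, 141, 122, 104, 110, 114, 113, 215, 56, 64, 65, 67, 66, 66, 66, 64, 60, 56, 118, 118, 118, 119, 118, 118, 118, 117, 165, 170, 52, 96, 171, 115, 115, 112, 112, 112, 111, 110, 109, 109, 109, 108, 108, 107, 107, 107, 175, 192]
200 [234, 232, 231, 234, 234, 234, 232, 232, 231, 232, 230, 230, 229, 230, 231, 231, 233, 233, 230, 230, 231, 232, 232, 233, 207, 106, 110, 172, 161, 111, 56, 63, 66, 65, 65, 65, 66, 64, 60, 72, 111, 112, 113, 112, 112, 113, 113, 113, 113, 113, 163, 171, 170, 171, 171, 110, 110, 161, 150, 74, 170, 170, 108, 161, 164, 169, 132, 116, 168, 168]
```

Request:
{"name": "servo_tool", "arguments": {
  "increments": [
    [0,0,0,0,0,0,-1],
    [0,0,0,0,0,0,-1],
    [0,0,0,0,0,0,-1]
  ]
}}

```text
t: 18.9
ee_pos: [511.3, 270.3, 118.6]
orientation: [-3.14, 0.049, -0.003]
ft_force: [-0.4, 0.2, -2.0]
width: 24.2
grasp_force: 30.0
```

```bash
python3 - <<'E'
from h import *
o,d=snap('wrist','w5'); print(o['ee_pos'],o['orientation'],o['qpos'])
g=d['image'].astype(int).mean(2)
for r in (130,150,170,190): print(r,[int(x) for x in g[r,255:310]])
for c in (285,290,370,400): print(c,[int(x) for x in g[80:115,c]])
for k,uv,z in (('endrail inner top z40',[(270,150),(275,150),(280,150),(270,190),(275,190)],40),('rail right',[(290,90),(290,95),(290,100),(400,90),(400,95),(400,100)],40)):
    print(k,np.round(wray(d,o,uv,z)[:,:2],1).tolist())
E
```

```text
[511.33848745 270.33985915 118.5678016 ] [-3.14002027  0.04904705 -0.00339391] [4.65730845e-01 4.63349796e-01 1.79433380e+00 6.72359968e-05
 8.81443424e-01 2.06772189e+00]
130 [230, 230, 230, 230, 230, 231, 231, 231, 231, 232, 233, 232, 233, 227, 143, 140, 141, 140, 140, 139, 142, 170, 197, 201, 201, 176, 112, 126, 80, 89, 109, 118, 158, 223, 222, 222, 223, 223, 222, 222, 222, 159, 111, 96, 109, 120, 128, 136, 138, 138, 137, 137, 136, 137, 137]
150 [230, 230, 230, 231, 231, 231, 231, 231, 230, 231, 230, 232, 231, 231, 213, 138, 138, 139, 138, 138, 129, 111, 106, 108, 108, 106, 99, 88, 74, 93, 112, 116, 116, 115, 116, 115, 116, 115, 115, 115, 141, 218, 109, 56, 60, 62, 64, 66, 68, 67, 59, 55, 54, 48, 48]
170 [231, 230, 226, 223, 219, 214, 217, 222, 225, 230, 233, 233, 233, 233, 196, 140, 139, 138, 138, 136, 125, 111, 104, 107, 106, 105, 101, 85, 75, 88, 116, 117, 117, 117, 117, 117, 117, 117, 117, 177, 220, 214, 105, 62, 53, 57, 58, 59, 60, 62, 63, 63, 64, 65, 65]
190 [230, 229, 229, 229, 229, 229, 229, 229, 230, 230, 230, 231, 230, 231, 231, 198, 139, 138, 138, 139, 140, 119, 102, 10
[... 366 characters left out ...]
227, 228, 228, 228, 228, 229, 227, 131, 171, 197, 208, 212, 194, 142, 135, 198, 223, 222, 223, 225, 227, 224, 222, 223, 225, 225, 225]
370 [226, 225, 226, 227, 227, 227, 227, 227, 227, 228, 227, 228, 229, 228, 228, 197, 124, 133, 179, 201, 198, 123, 102, 88, 83, 104, 114, 116, 115, 113, 112, 114, 113, 113, 115]
400 [225, 225, 225, 219, 221, 169, 130, 131, 131, 132, 131, 132, 131, 131, 132, 131, 132, 131, 131, 103, 114, 115, 114, 108, 99, 84, 86, 106, 114, 115, 114, 110, 111, 113, 113]
endrail inner top z40 [[556.6, 312.3], [556.3, 307.9], [556.2, 303.6], [521.6, 314.4], [521.4, 310.0]]
rail right [[606.8, 293.1], [602.5, 293.2], [598.2, 293.4], [605.6, 200.0], [601.2, 200.1], [596.9, 200.2]]
```

The rails fit a tray axis at x ≈ 511.5 for y = 270, an end-rail inner face at y ≈ 304 and a lip at y ≈ 83. The wiper is lined up, so I'll lower it.

Request:
{"name": "servo_tool", "arguments": {
  "increments": [
    [0,0,-1,0,0,0,-1],
    [0,0,-2,0,0,0,-1],
    [0,0,-2.8,0,0,0,-1],
    [0,0,-3.4,0,0,0,-1],
    [0,0,-3.7,0,0,0,-1],
    [0,0,-3.7,0,0,0,-1],
    [0,0,-3.7,0,0,0,-1]
  ]
}}

```text
t: 19.53
ee_pos: [510.3, 269.9, 79.7]
orientation: [3.141, -0.049, -0.001]
ft_force: [0.4, -0.3, -2.2]
width: 23.7
grasp_force: 30.0
```

Request:
{"name": "servo_tool", "arguments": {
  "increments": [
    [0,0,-0.1,0,0,0,-1],
    [0,0,-0.15,0,0,0,-1],
    [0,0,-0.15,0,0,0,-1]
  ]
}}

```text
t: 19.78
ee_pos: [510.7, 270.0, 79.4]
orientation: [-3.141, 0.049, -0.001]
ft_force: [-1.5, -1.7, 6.5]
width: 23.7
grasp_force: 30.0
```

Request:
{"name": "servo_tool", "arguments": {
  "increments": [
    [0,-0.7,0.06,0,0,0,-1],
    [-0.05,-2,0.06,0,0,0,-1],
    [-0.1,-3.5,0.06,0,0,0,-1],
    [-0.15,-5,0.06,0,0,0,-1],
    [-0.2,-6.5,0.06,0,0,0,-1],
    [-0.25,-8,0.06,0,0,0,-1],
    [-0.3,-9.5,0.06,0,0,0,-1],
    [-0.35,-11,0.06,0,0,0,-1],
    [-0.4,-12.7,0.06,0,0,0,-1],
    [-0.47,-14.8,0.06,0,0,0,-1],
    [-0.55,-17,0.06,0,0,0,-1],
    [-0.63,-19.2,0.06,0,0,0,-1],
    [-0.63,-19.2,0.06,0,0,0,-1]
  ]
}}

```text
t: 20.87
ee_pos: [503.3, 73.9, 79.4]
orientation: [3.14, -0.054, -0.001]
ft_force: [0.5, -0.8, -0.3]
width: 23.7
grasp_force: 30.0
```

```bash
python3 - <<'E'
from h import *
import pickle
o,d=snap('wrist','w6'); s,e=snap('side','s10'); pickle.dump((o,d,e),open('w6.pkl','wb')); print(o['t'],o['ee_pos'],o['orientation'],o['ft_force'],o['width'])
im=d['image'].astype(int)
# coarse label map: W white, Y yellow, g grey, B blue, k dark
def lab(p):
    r,g,b=p
    if b-r>50: return 'B'
    if r-b>50 and g>.6*r: return 'Y' if r>150 else 'y'
    if r-b>40: return 'r'
    v=(r+g+b)/3
    return 'W' if v>195 else 'g' if v>85 else '.'
for r in range(84,260,6): print(r,''.join(lab(im[r,c]) for c in range(180,520,4)))
E
```

```text
20.8667 [503.3475111   73.91467907  79.44158846] [ 3.14005451e+00 -5.35261049e-02 -1.01454341e-03] [ 0.54298178 -0.76939101 -0.30341832] 23.735495028563154
84 WWWWWWWWWWWWWWWWWWWWWWWWWYYYYYYYYYYYYYYYYYYYYYYYYYYYYYyyYYYYYYYYYYYYYYWWWWWWWWWWWWWWW
90 WWWWWWWWWWWWWWWWWWWWWWWWWYYYYYYYYYYYYYYYYYYYYYYYYYYYYYYYYYYYYYYYYYYYyYrWWWWWWWWWWWWWW
96 WggWWggggggggWWWWWWWWWWWWWWWWWWggYYYYYYYYYYYYYYYYYYYYYYYYYYYYYYYYYYYyYWWWWWWWWWWWWWWW
102 WWWWWWgggggggggggggggggggggggggggYYYYYYYYYYYYYYYYYYYYYYYYYYYYYYYYYYYyYWWWWWWWWWWWWWWW
108 WWWWWWWWWWWWWWWWWWWWWWWWWWWWWWWggYYYYYYYYYYYYYYYYYYYYYYYYYYYYYYYYYYYyYWWWWWWWWWWWWWWW
114 WWWWWWWWWWWWWWWWWWWWWWWWWWWWWWBBBBgggBBBBBYYYYYYYYYYYYYYYYYYYYYYYYYYyYWWWWWWWWWWWWWWW
120 WWWWWWWWWWWWWWWWWWWWWWWWWWWWWgBBBBBggBBBBBggYYYYYYYYYYYYYYYYYYYYYYYYyYWWWWWWWWWWWWWWW
126 WWWWWWWWWWWWWWWWWWWWWWWWWWWWWgBBBBBBBBBBBBgggYYYYYYYYYYYYYYYYYYYYYYyyYgWWWWWWWWWWWWWW
132 WWWWWWWWWWWWWWWWWWWWWWWWWWWWWgBBBBBBBBBBBBggggrYYYYYYYYYYYYYYYYYYYYyyYgWWWWWWWWWWWWWW
138 WWWWWWWWWWWWWWWWggggggggWWWWWgBBBBBBBBBBBBggggggYYYYYYYYYYYYYYYYYYYyyYgWWWWWWWWWWWWWW
144 WWWWWWWWWWWWWWWWgggggggggWWWWgBBBBBBBBBBBBg
[... 1052 characters left out ...]
WWgggggggggggggBBBBBBBBBBBBgrgrggggrrggggYYYYYYYYYYyYgggggggWWWWWWWWWW
222 WWWWWWWWWWWWWWWWWWggWWWWWWWggWBBBBBBBBBBBBggggggggggggggYYYYYYYYYYyYgggggggWWWWWWWWWW
228 WWWWWWWWWWWWWWWWWWWWWWWWWW....BBBBBBBBBBB....rYYYYYYYYYYYYYYYYYYYyyYgggggggWWWWWWWWWW
234 WWWWWWWWWWWWWWWWWWWWWWWWWg....BBBBBBBBBBB.....YYYYYYYYYYYYYYYYYYYyyYggggggggWWWWWWWWW
240 WWWWWWWWWWWWWWWWWWWWWWWWW.....BBBBBBBBBBB.....rYYYYYYYYYYYYYYYYYYyyYgggggggggWWWWWWWW
246 WW...gggggggggggggWWWWWW......BBBBBBBBBBB......yYYYYYYYYYyyyyyyyy....gggggggggWWWWWWW
252 W.............................BBBBBBBBBBB.............................ggggggggWWWWWWW
258 ..............................BBBBBBBBBBB...............................gggggggWWWWWW
```

Request:
{"name": "servo_tool", "arguments": {
  "increments": [
    [0.05,1,0.1,0,0,0,-1],
    [0.1,3,0.2,0,0,0,-1],
    [0.2,6,0.2,0,0,0,-1],
    [0.3,9,0.2,0,0,0,-1],
    [0.4,12,0.2,0,0,0,-1],
    [0.5,14,0.2,0,0,0,-1],
    [0.5,14,0.2,0,0,0,-1]
  ]
}}

```text
t: 21.55
ee_pos: [509.1, 222.4, 81.1]
orientation: [-3.14, 0.043, -0.002]
ft_force: [-0.2, 0.1, -1.8]
width: 23.5
grasp_force: 30.0
```

```bash
cat > m.py <<'E'
from h import *
import sys
o,e=snap('side',sys.argv[1]); s,d=snap('wrist',sys.argv[1]+'w'); print(o['t'],o['ee_pos'],o['ft_force'])
def lab(p):
    r,g,b=map(int,p); v=(r+g+b)/3
    if r-b>50 and g>.6*r: return 'Y'
    if b-r>50: return 'B'
    if r-b>40: return 'r'
    return 'W' if v>212 else 'w' if v>185 else 'o' if v>140 else 'g' if v>85 else '.'
im=e['image']
for r in range(222,292,2): print(r,''.join(lab(im[r,c]) for c in range(244,348)))
im=d['image']
if len(sys.argv)>2:
  for r in range(84,250,6): print(r,''.join(lab(im[r,c]) for c in range(180,600,4)))
E
python3 m.py s11 w
```

```text
21.55 [509.0700333  222.40372885  81.09106356] [-0.17144228  0.14496162 -1.82222562]
222 rrrrYYYowwwwwwwwwwwwwwwwwogg..gggggggggggggggggggggggggggooggggggggggggggggggggggggggggggggggggggwwwwwww
224 rrrrYYrwwwwwwwwwwwwwwwwwwgg..gggggggggggggggggggggggggggggggggggggggggggggggggggggggggggggggggggowwwwwww
226 rYrYYYwwwwwwwwwwwwwwwwwwogg.ggggggggggggggggggggggggggggggggggggggggggggggggggggggggggggggggggggwwwwwwww
228 rrYYYrwwwwwwwwwwwwwwwwwwgg.gggggggggggggggggggggggggggggggggggggggggggggggggggggggggggggggggggggwwwwwwww
230 rrYYrwwwwwwwwwwwwwwwwwwgg..gggggggggggggggggggggggggggggggggggggggggggggggggggggggggggggggggggggwwwwwwww
232 rYYYrwwwwwwwwwwwwwwwwwogg..ggggggggggggggggggggggggggggggggggggggggggggggggggggggggggggggggooggggwwwwwww
234 rYYrwwwwwwwwwwwwwwwwwwogg.gggggggggggggggggggggggggggggggggggggggggggggggggggggggggggggggggoogggggwwwwww
236 YYYwwwwwwwwwwwwwwwoooggggggggggggggggggggggggggggggggggggggggggggggggggggggggggggggggggggggoggggggggowww
238 rYrwwwwwwwwwooggggggggggggggggggggggggggggg.gggggggggggggggggggggggggggggggggggggggggoooooggggggggggggow
240 rgwwwowoogggggggggggggYYYYYYYY
[... 5176 characters left out ...]
gggggggggggooooWWWWWWWWWYYYYYYYYWWWWWWWW
216 WWWWWWWWw.gwwwwwwoggggggggggggBBBBBBBBBBBBgggggggggggggggggggggggggggggggggoooooYWWWWrWWYYYYYYYYYWWWWWWWW
222 WWWWWWWWw..oWWWWWWgggwwwwwwoowBBBBBBBBBBBBggggggggggggwgggggggggggggggggggooooooooWWWWWWYYYYYYYYYWWWWWWWW
228 WWWWWWWWwg.oWWWwwwwwwwwwwwr.r.BBBBBBBBBBB.r.r.ggggggggggggggggggggggggggggYooooYYYYYYYYYYYYYYYYYWWWWWWWWW
234 WWWWWWWWwg.wWwWWWWWWWWWWWg.r..BBBBBBBBBBB..rrrgggggggggggggggggggggggggggggogooYYYYYYYYYYYYYYYYYWWWWWWWWW
240 WWWWWWWWwo.wwWWwWWWWWWWWwrr...BBBBBBBBBBB..rrr.ggggggggggggggggggggggggggYoogorYYYYYYYYYYr.....YWWWWWWWWW
246 WW...ggogg.goowwwwwwwwww...r..BBBBBBBBBBB..r.rr.ggggggggggggg........ggggYooogoYYYYYYYYYY........rWWWWWWW
```

```bash
python3 - <<'E'
from h import *
o=ctrl.get_obs(); d=ctrl.get_image('wrist'); e=ctrl.get_image('side')
g=d['image'].astype(int)
for r in (132,144,156,168,180,192,204,216,228,238): print(r,' '.join(f'{p[0]//10}/{p[2]//10}' for p in g[r,470:520:2]))
print('lip edge px->y @26:',np.round(wray(d,o,[(478,144),(480,200),(476,230)],26)[:,:2],1).tolist())
for z in (2,8,14,20,26): print(z,np.round(wray(d,o,[(484,198),(500,198),(484,150),(506,150)],z)[:,:2],1).tolist(),np.round(world(e,[(275,247),(272,267),(294,269),(315,249),(285,247),(285,253)],z)[:,:2],0).tolist())
print('side lip rows',proj(e,[[460,83,26],[460,83,22],[540,83,26],[540,83,22],[540,104,18],[540,100,2]]))
E
```

```text
132 12/10 12/10 20/17 22/19 21/18 21/18 21/18 17/9 16/2 18/14 24/21 24/21 24/20 24/21 18/15 22/19 22/18 25/23 25/24 24/11 25/0 25/0 25/0 25/0 25/0
144 12/10 12/10 12/10 12/10 12/10 19/16 22/19 19/0 16/12 24/22 25/24 20/17 17/15 20/17 23/20 24/22 25/23 25/24 25/23 24/22 25/24 25/24 25/24 25/1 25/0
156 12/10 12/10 12/10 12/10 12/10 12/10 15/3 16/4 22/18 25/24 25/24 25/24 25/23 25/24 25/24 25/24 25/24 25/24 25/24 24/21 25/23 25/23 25/23 18/15 25/24
168 12/10 12/10 12/10 12/10 11/10 12/9 17/0 14/10 17/14 20/16 25/24 23/20 25/24 25/23 24/21 25/24 25/24 25/17 16/7 24/21 25/24 25/24 25/24 25/24 16/13
180 12/10 12/10 12/10 12/10 12/10 17/0 14/7 16/13 19/15 19/15 19/15 19/15 25/24 25/24 25/24 25/24 25/23 25/0 25/0 25/0 25/0 25/0 18/14 25/23 25/24
192 12/10 12/10 12/10 12/10 15/5 16/3 15/12 18/15 19/15 19/15 11/9 10/3 10/4 14/11 19/15 25/24 25/0 25/0 25/0 25/0 25/0 25/0 25/0 25/0 25/0
204 12/10 12/10 11/10 13/8 15/7 14/11 18/14 19/15 19/15 19/15 19/15 19/15 19/15 19/15 19/15 22/9 22/9 22/10 22/10 21/10 22/10 17/10 17/10 17/10 17/10
216 12/10 12/10 12/10 15/11 15/12 19/15 19/15 18/14 18/14 17/1
[... 695 characters left out ...]
536.0, 75.0], [458.0, 78.0], [461.0, 56.0]]
14 [[508.4, 68.8], [507.8, 50.4], [552.5, 72.6], [553.2, 47.9]] [[433.0, 70.0], [436.0, -2.0], [490.0, -5.0], [537.0, 68.0], [459.0, 72.0], [462.0, 49.0]]
20 [[510.0, 72.4], [509.5, 54.4], [553.1, 76.1], [553.7, 52.0]] [[434.0, 64.0], [437.0, -8.0], [491.0, -11.0], [537.0, 62.0], [460.0, 65.0], [463.0, 43.0]]
26 [[511.6, 76.0], [511.1, 58.4], [553.7, 79.6], [554.3, 56.1]] [[436.0, 57.0], [439.0, -14.0], [492.0, -17.0], [537.0, 55.0], [461.0, 59.0], [464.0, 37.0]]
side lip rows [[285.74581473 240.55676781]
 [285.81944271 241.71784911]
 [316.67133961 241.72158449]
 [316.67766325 242.884348  ]
 [317.17271    238.66279541]
 [317.10198785 244.23629806]]
```

The deck is clear, and all five cassettes lie in the pan with their far edges about 13 mm short of the lip. I'll set the wiper down and release it.

Request:
{"name": "servo_tool", "arguments": {
  "increments": [
    [0,0,-0.1,0,0,0,-1],
    [0,0,-0.18,0,0,0,-1],
    [0,0,-0.22,0,0,0,-1],
    [0,0,-0.22,0,0,0,-1]
  ]
}}

```text
t: 22.08
ee_pos: [509.1, 217.2, 79.4]
orientation: [3.141, -0.05, -0.0]
ft_force: [-1.1, -2.1, 3.2]
width: 23.6
grasp_force: 30.0
```

Request:
{"name": "servo_tool", "arguments": {
  "increments": [
    [0,0,0,0,0,0,0],
    [0,0,0,0,0,0,0.5],
    [0,0,0,0,0,0,0.5],
    [0,0,0,0,0,0,0.5],
    [0,0,0,0,0,0,0.5],
    [0,0,0,0,0,0,0.5],
    [0,0,0,0,0,0,0.5],
    [0,0,2,0,0,0,0.5],
    [0,0,5,0,0,0,0.5],
    [0,0,8,0,0,0,0.5],
    [0,0,12,0,0,0,0.5],
    [0,0,15,0,0,0,0.5],
    [0,0,15,0,0,0,0.5],
    [0,0,15,0,0,0,0.5]
  ]
}}

```text
t: 23.25
ee_pos: [510.2, 218.4, 231.0]
orientation: [-3.14, 0.049, -0.006]
ft_force: [0.3, 0.1, -0.1]
width: 66.0
grasp_force: 0.0
```

```bash
python3 m.py s12 w | cut -c1-115; python3 - <<'E'
from h import *
d=ctrl.get_image('side'); im=d['image'].astype(int)
m=((im[...,2]-im[...,0]>50)&(im[...,2]>60)).astype(np.uint8)
n,l,s,_=cv2.connectedComponentsWithStats(m); print([x.tolist() for x in s[1:] if x[4]>150 and x[0]<345 and x[1]>130])
E
```

```text
23.25 [510.17000739 218.43061902 230.95551096] [ 0.31814105  0.11547312 -0.08473318]
222 rrrrYYYowwwwwwwwwwwwwwwwwogg..ooooooooooooggggggggggggggggggggggggggggggggggggggggggggggggg.gggggwwwwwww
224 rrrrYYrwwwwwwwwwwwwwwwwwwgg..oooooogggggggggggggggggggggggggggggggggggggggggggggggggggggggggggggowwwwwww
226 rrrYYYwwwwwwwwwwwwwwwwwwogg.gggggggggggggggggggggggggggggoooooooggggggggggggggggggggggggggggggggwwwwwwww
228 rrYYYrwwwwwwwwwwwwwwwwwwgg..ggggggggggggggggggggggggooooooooooggggggggggggggggggggggggggggggggggowwwwwww
230 rrYYYwwwwwwwwwwwwwwwwwwgg..ggggggggggggggggggggggooooooooooooogggggggggggggggggggggggggggggggggggowwwwww
232 rYYYwwwwwwwwwwwwwwwwwwogg..gggggggggggggggggggggggoooooooooooogggggggggggggggggggggggggggggggggggggwwwww
234 rYYrwwwwwwwwwwwwwwwwwwogg.ggggggggggggggggggggggggggooooooooooogggggggggggggggggggggggggggggggggggggwwww
236 YYYwwwwwwwwwwwwwwwwwwwogggggggggggggggggggggggggggggoooooooogggggggggggggggggggggggggggggggggggggggggoww
238 YYrwwwwwwwwwwwwwwwwwwwogggggggggggggggggggg.gggggggggoooooooogggggggggggggggggggggggggggggggggggggggggow
240 YrwwwwwwwwwwwwwwwwwwwwYYYYYYYY
[... 5203 characters left out ...]
WYYYYYYYYYYYY
216 WWWWWWWWWWWWWWWWWwogwwwwwwwwwwwwgBBBBBB.wwwwwwwwggggggggggggYooroggoogorYYYYYYYWWWWWWWWWWWWWr.YYYYYYYYYYY
222 WWWWWWWWWWWWWWWWWWggwwwwwwwwwwwwgBBBBBB.wwwwwwwwwggg.gggggggYgoooggooooYYYYYYYYWWWWWWWWWWWWWYrYYYYYYYYYYY
228 WWWWWWWWWWWWWWWW.....wwwwwwwwwwwgBBBBBB.wwwwwwwwwo.....gggggYYYYYYYYYYYYYYYYYYYWWWWWWWWWWWWWYYYYYYYYYYYYY
234 WWWWWWWWWWWWWWW......wwwwwwwwwwwoBBBBBBowwwwwwwwww......ggggYYYYYYYYYYYYYYYYYYWWWWWWWWWWWWWWrYYYYYYYYYYYY
240 WWWWWWWWWWWWWW...................BBBBBB....................rYYYYYYYYrgggggggoWWWWWWWWWWWW......YYYYYYYYYY
246 .....gWWWWWWr........WWWWWWwwwwwwwwwwwwwwwwwwwwooo.........ggggggg...................WWWW.........YYYYYYY
[[281, 182, 54, 28, 1177]]
```

The wiper stands upright on the clear deck, the pan hasn't moved, and there's a yellow gap between the lip and every cassette. Handing in.

```bash
python3 -c "
from workcell import ctrl
print(ctrl.close_job())"
```

```text
the job is handed in; nothing more can be done
None
```

The job is handed in at about 23 s. By my last measurements the pan is home, all five cassettes lie in it clear of the lip, and the wiper stands upright on the empty deck. The hand-in returned no verdict. I pushed the pan with the wiper's foot because the bare fingers would not move it.

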